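Find and release the latched valve key

TASK

One of the four keys on the valve selector has been left latched down. With the fingertips, tap all four keys lightly one after another from left to right to feel which one is latched, lift off, and only then press that key in until it comes free, and let it rise so that all four keys stand up level. Do not press any of the other keys right down, and leave the bottle, vial and petri dish standing where they are; nothing is to be picked up.

Things in the scene. Friction and masses are not known exactly. Their poses are not given: they have to be found in the camera images.
- selector: four-key valve selector, a flat grey box with a white top, fixed to the worktop: 120 (x) x 210 (y) x 50 mm high. Origin at the centre of its underside; x points to its back (four hose nipples, 20 mm long), y along the key row to the left, z up. The keys stand 45 mm apart, centre to centre, and proud of its top. Any one of them may be the latched one
- key_1: left key of four identical grey ones in a row, 38 (x) x 26 (y) mm; moves only straight down and up. Origin at the centre of its pressing face, at x -12, y +67.5 mm in the selector's frame. Any free key: face 66 mm above the worktop, starts to give at 1.2 N, then 0.45 N per mm, springs back when let go; solid stop 11 mm down (about 6 N)
- key_2: second from left key of four identical grey ones in a row, 38 (x) x 26 (y) mm; moves only straight down and up. Origin at the centre of its pressing face, at x -12, y +22.5 mm in the selector's frame. Whichever key is latched: face 61 mm above the worktop, does not give below about 3.4 N, then 0.45 N per mm; comes free once its face is 57.5 mm above the worktop (about 5 N) and rises to 66 mm when let go; solid stop at 55 mm
- key_3: third from left key of four identical grey ones in a row, 38 (x) x 26 (y) mm; moves only straight down and up. Origin at the centre of its pressing face, at x -12, y -22.5 mm in the selector's frame. Free and latched keys behave as told for key_1 and key_2
- key_4: right key of four identical grey ones in a row, 38 (x) x 26 (y) mm; moves only straight down and up. Origin at the centre of its pressing face, at x -12, y -67.5 mm in the selector's frame. Free and latched keys behave as told for key_1 and key_2
- bottle: screw-cap laboratory bottle with blue cap, 56 mm across, 105 mm high, standing left of the selector; bystander. Origin at the centre of its underside
- vial: small glass vial with black cap, 23 mm across, 44 mm high, in front of the selector; bystander. Origin at the centre of its underside
- petri_dish: petri dish with lid, 89 mm across, 15 mm high, right of the selector; bystander. Origin at the centre of its underside

How it is judged:
By the outcome, as a careful person would: the job done as asked, in the order asked, and still so for the second after the job is handed in, with the robot touching nothing.
It also fails if it takes over 51 s, if anything falls off the work surface, if the arm or the gripper's body presses on something with over 40 N, if the wrist force passes 120 N, or if a joint passes its speed limit or range.

ROBOT

A 6-joint arm with a two-finger parallel gripper is mounted at the origin on a cart in front of the work surface, level with it; the furniture and walls round the work are solid. World frame = base frame: x ahead of the robot, y to its left, z up, the work surface at z = 0. Lengths are in mm, angles in rad, forces in N, time in s.
With the tool pointing down it reaches from about 400 to 825 mm from the base axis. Payload 7 kg.
Tool frame: the origin (TCP) lies between the finger pads; the fingertips stand 22 mm ahead of it and the grasp point (between the pads) lies 3 mm ahead of it; y points along the fingers, x is the direction in which the jaws open and shut, and the axes are right-handed (so a half turn about y gives the same grasp; the last joint's range is limited). The gripper opens to 88 mm and grips with 3 to 60 N. Pads are 19 mm wide; open, the fingers measure 130 mm over their backs; the gripper's body (78 mm by 193 mm) begins 47 mm behind the grasp point.
Start: joints at [1.599, 0.359, 0.012, 0, -1.224, -0.288], TCP at [173.409, 652.323, 248.561] pointing down, gripper open.
Joint ranges: [-3.07, 3.07], [-1.43, 2.12], [-1.02, 1.25], [-3.03, 1.67], [-3.05, -0], [-3.03, 3.03]. Speed limits (rad/s): [2.39, 2.39, 3.01, 3.14, 3.14, 3.14].

INTERFACE

Orientations are given as [roll, pitch, yaw] about the fixed x, y, z axes, in that order (R = Rz(yaw) Ry(pitch) Rx(roll)).
In Python, from rig import r gives the robot as it stands.
- The arm moves only by the tool play_rows, never from a script. Its argument "rows" is a list of rows, each an object of numbers: "x", "y", "z": the shift along the tool's x, y, z in m; "rx", "ry", "rz": the turn, a rotation vector about the tool's x, y, z in degrees. In form: [{"x": .., "y": .., "z": .., "rx": .., "ry": .., "rz": ..}, ...]. A call has 1 to 12 rows; each row shifts and turns the commanded pose from where the row before left it, along the tool's axes as they then stand; what a row does not reach is not made up. A row lasts 1/12 s, in which the tool goes at most 41.7 mm and 7.16 degrees, less where a joint would pass 70% of its speed; a pose out of reach is approached as far as the arm can. A call is refused whole if a number of a shift passes 0.0417 or a number of a turn 7.16, either way. A call with a gripper value outside its range is refused whole. "grip" is the opening, from 0 (shut) to 1 (fully open), set as the call begins (left out, the last holds). The fingers move at their own pace and stop on an object; "newtons" is the grip in N (left out, the last holds). Time passes only in rows, so rows that do not move let the fingers close. It gives the time, the measured TCP pose, the force and the opening at its end, in the units of the state.
- r.state(): the state, without advancing time (a new reading comes with each control period).
- r.grab_frame(name): name is "scene" or "side" or "wrist"; returns the picture (400x640x3 uint8, red, green, blue); there is no depth.
- r.camera_model(name): a dict with "K" (3x3 intrinsics, pixels), "xyz" and "rotation" of the camera in the world. Camera axes: x right, y up, looking along -z (the intrinsics and any distortion apply to the point x, -y, -z); pixel columns grow to the right and rows downward; lengths in mm; the calibration is good to about 2 mm. A picture is of the moment at which its call begins: read the wrist's pose just before it. camera_model takes no time and is no camera call; for the wrist camera it gives the pose at the moment of the call.
- r.job_done(): hands the job in, once; it reports no verdict.
The state is a dict: "t": time; "joint_pos": joint angles; "qd": joint speeds; "joint_torque": joint torques, N m; "tcp_pos": TCP position; "orientation": TCP orientation; "contact_force": force on the tool from outside, world axes, zero at the start; "torque": the same for the moment, N m; "finger_gap": opening from 0.0 (shut) to 1.0 (fully open).
Only numpy, scipy, OpenCV 4.12 (cv2) and the standard library are available. Lean on these libraries where they do the work, as an engineer would, in place of code of your own. Each camera call takes 0.05 s, during which the arm holds its last target. There are 200 camera calls.

## Working session

There is one attempt and no reset: what is moved stays moved. The work goes in short steps, Python scripts to look and compute and a tool call to move; the robot and the scene stay as the last step left them, time stands still between calls to the robot, and variables do not carry over. Pictures are saved under pics/ and viewed, about 8 in all and at most 12, crops included, and the job is handed in when it is done.

Besides the shell and the picture viewer there is one more tool, called after ">>>" as name(argument=value, ...), one argument or row to a line, values as JSON. play_rows: Moves the arm, as the interface text tells. Its arguments: {"type":"object","properties":{"rows":{"type":"array","items":{"type":"object","properties":{"x":{"type":"number"},"y":{"type":"number"},"z":{"type":"number"},"rx":{"type":"number"},"ry":{"type":"number"},"rz":{"type":"number"}}}},"grip":{"type":"number"},"newtons":{"type":"number"}},"required":["rows"]}

```bash
mkdir -p pics
python3 - <<'E'
from rig import r
import cv2
for n in("scene","side"):
    cv2.imwrite(f"pics/{n}0.png",r.grab_frame(n)[:,:,::-1])
    m=r.camera_model(n);print(n,m)
print(r.state())
E
```

```text
scene {'K': array([[455.82326443,   0.        , 323.40163333],
       [  0.        , 455.82326443, 199.61845577],
       [  0.        ,   0.        ,   1.        ]]), 'xyz': array([  65.46122219, -569.79441566,  544.04832201]), 'rotation': array([ 0.99825636,  0.01701481, -0.66292496])}
side {'K': array([[462.92625794,   0.        , 315.28506761],
       [  0.        , 462.92625794, 201.85566134],
       [  0.        ,   0.        ,   1.        ]]), 'xyz': array([ 262.86137541, -847.94005232,  772.57698009]), 'rotation': array([ 0.92558372, -0.02007392, -0.30314743])}
{'t': 0.1, 'joint_pos': array([ 1.59909492e+00,  3.59321455e-01,  1.11581192e-02, -3.09659671e-04,
       -1.22409706e+00, -2.88092022e-01]), 'qd': array([-6.40602452e-04,  3.70576879e-04,  3.67389844e-03,  1.02598763e-03,
        1.33657054e-06,  2.70487515e-04]), 'joint_torque': array([-1.37276671e-03, -5.84160662e+01,  2.93748003e+01,  7.01555461e+00,
        1.01865854e-02, -4.28666544e-05]), 'tcp_pos': array([173.31877023, 651.95403506, 247.71546882]), 'orientation': array([-1.57065943e+00, -1.48645005e-03, -1.83069529e+00]), 'contact_force': array([ 0.20462609,  1.08443427, -0.48801516]), 'torque': array([0.00675635, 0.03669803, 0.00079374]), 'finger_gap': 0.9991324682931852}
```

View pics/scene0.png

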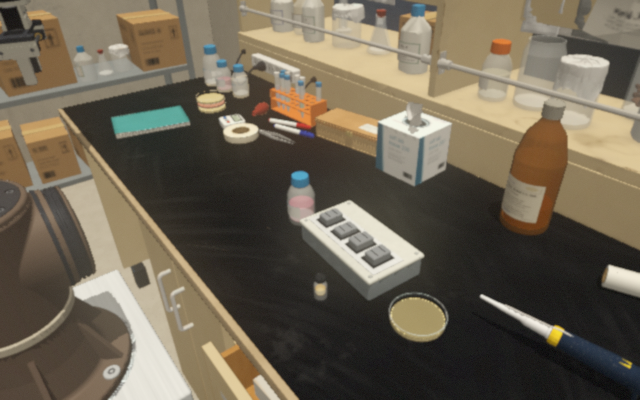

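View pics/side0.png

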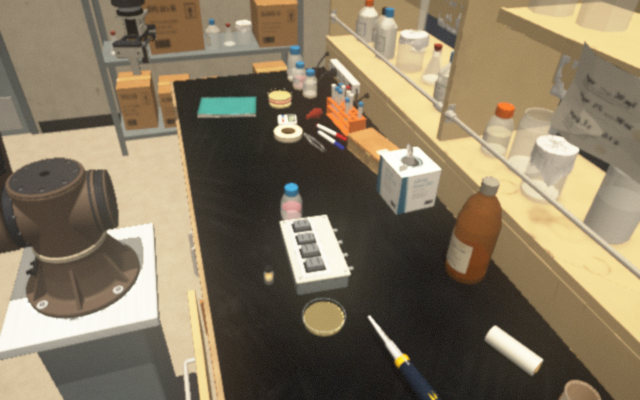

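```bash
cat > h.py <<'E'
import numpy as np,cv2
from scipy.spatial.transform import Rotation as Ro
def cam(m):
    R=Ro.from_euler('xyz',m['rotation']).as_matrix();return m['K'],np.array(m['xyz']),R
def cast(m,px,z):
    K,c,R=cam(m);px=np.atleast_2d(np.asarray(px,float))
    d=np.c_[(px[:,0]-K[0,2])/K[0,0],-(px[:,1]-K[1,2])/K[1,1],-np.ones(len(px))]@R.T
    return c+d*((z-c[2])/d[:,2])[:,None]
def proj(m,P):
    K,c,R=cam(m);q=(np.atleast_2d(P)-c)@R
    return np.c_[K[0,2]+K[0,0]*q[:,0]/-q[:,2],K[1,2]+K[1,1]*q[:,1]/q[:,2]]
E
python3 - <<'E'
from rig import r
from h import *
T=[]
for n,(x0,y0,x1,y1) in dict(scene=(298,198,430,300),side=(276,212,356,295)).items():
    m=r.camera_model(n);im=cv2.imread(f"pics/{n}0.png");hsv=cv2.cvtColor(im,cv2.COLOR_BGR2HSV)
    k=np.zeros(im.shape[:2],np.uint8);k[y0:y1,x0:x1]=255
    mask=((hsv[...,1]<45)&(hsv[...,2]>165)).astype(np.uint8)*255&k
    mask=cv2.morphologyEx(mask,cv2.MORPH_OPEN,np.ones((2,2)))
    cs,_=cv2.findContours(mask,0,cv2.CHAIN_APPROX_NONE);c=max(cs,key=cv2.contourArea)[:,0]
    W=cast(m,c,50)[:,:2].astype(np.float32);rect=cv2.minAreaRect(W);print(n,rect)
    b=proj(m,np.c_[cv2.boxPoints(rect),[50]*4]);print(b.round())
    o=im.copy();cv2.drawContours(o,[c[:,None]],-1,(0,0,255),1);cv2.polylines(o,[b.round().astype(int)],True,(0,255,0),1)
    T.append(cv2.resize(o[y0-40:y1+40,x0-40:x1+40],(400,400),interpolation=2))
cv2.imwrite("pics/fit.png",np.hstack(T))
E
```

```text
scene ((504.211669921875, -81.10865020751953), (244.13177490234375, 120.47711944580078), 86.22411346435547)
[[370. 285.]
 [426. 256.]
 [340. 193.]
 [290. 213.]]
side ((512.2672729492188, -98.97886657714844), (213.10009765625, 129.369140625), 86.03189086914062)
[[297. 285.]
 [356. 275.]
 [331. 215.]
 [280. 221.]]
```

View pics/fit.png

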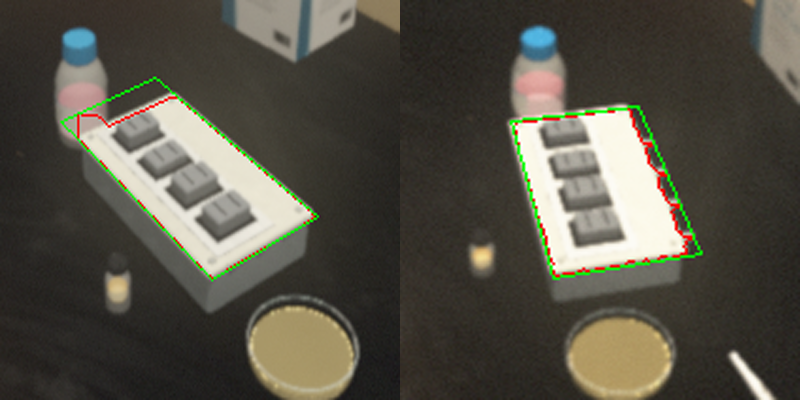

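The scene view shows the selector with its key row running from about (330,216) at the bottle end to (377,254) at the dish end. The rectangle corners from the two views put its centre at about (504, -98), yaw about -3.9°. I'll close and turn the gripper first, then travel.

>>> play_rows(
  rows=[
    {"ry":7.16},
    {"ry":7.16},
    {"ry":7.16},
    {"ry":7.16},
    {"ry":7.16},
    {"ry":7.16},
    {"ry":7.16},
    {"ry":7.16},
    {"ry":7.16},
    {"ry":7.16},
    {"ry":7.16},
    {},
  ],
  grip=0,
  newtons=20,
)

```text
invalid input
```

>>> play_rows(
  rows=[
    {"x":0,"y":0,"z":0,"rx":0,"ry":7,"rz":0},
    {"x":0,"y":0,"z":0,"rx":0,"ry":7,"rz":0},
    {"x":0,"y":0,"z":0,"rx":0,"ry":7,"rz":0},
    {"x":0,"y":0,"z":0,"rx":0,"ry":7,"rz":0},
    {"x":0,"y":0,"z":0,"rx":0,"ry":7,"rz":0},
    {"x":0,"y":0,"z":0,"rx":0,"ry":7,"rz":0},
    {"x":0,"y":0,"z":0,"rx":0,"ry":7,"rz":0},
    {"x":0,"y":0,"z":0,"rx":0,"ry":7,"rz":0},
    {"x":0,"y":0,"z":0,"rx":0,"ry":7,"rz":0},
    {"x":0,"y":0,"z":0,"rx":0,"ry":7,"rz":0},
    {"x":0,"y":0,"z":0,"rx":0,"ry":7,"rz":0},
  ],
  grip=0,
  newtons=20,
)

```text
t: 1.02
tcp_pos: [173.4, 652.1, 248.0]
orientation: [-1.57, -0.0, 3.103]
contact_force: [0.3, -0.6, 0.5]
finger_gap: 0.223
```

>>> play_rows(
  rows=[
    {"x":-0.018,"y":0,"z":0.033,"rx":0,"ry":1.7,"rz":0},
    {"x":-0.018,"y":0,"z":0.033,"rx":0,"ry":0,"rz":0},
    {"x":-0.018,"y":0,"z":0.033,"rx":0,"ry":0,"rz":0},
    {"x":-0.018,"y":0,"z":0.033,"rx":0,"ry":0,"rz":0},
    {"x":-0.018,"y":0,"z":0.033,"rx":0,"ry":0,"rz":0},
    {"x":-0.018,"y":0,"z":0.033,"rx":0,"ry":0,"rz":0},
    {"x":-0.018,"y":0,"z":0.033,"rx":0,"ry":0,"rz":0},
    {"x":-0.018,"y":0,"z":0.033,"rx":0,"ry":0,"rz":0},
    {"x":-0.018,"y":0,"z":0.033,"rx":0,"ry":0,"rz":0},
    {"x":-0.018,"y":0,"z":0.033,"rx":0,"ry":0,"rz":0},
    {"x":-0.018,"y":0,"z":0.033,"rx":0,"ry":0,"rz":0},
    {"x":-0.018,"y":0,"z":0.033,"rx":0,"ry":0,"rz":0},
  ],
)

```text
t: 2.02
tcp_pos: [365.3, 242.2, 248.6]
orientation: [-1.571, -0.0, 3.079]
contact_force: [0.2, 0.6, 0.4]
finger_gap: -0.0
```

>>> play_rows(
  rows=[
    {"x":-0.018,"y":0,"z":0.033,"rx":0,"ry":0,"rz":0},
    {"x":-0.018,"y":0,"z":0.033,"rx":0,"ry":0,"rz":0},
    {"x":-0.018,"y":0,"z":0.033,"rx":0,"ry":0,"rz":0},
    {"x":-0.018,"y":0,"z":0.033,"rx":0,"ry":0,"rz":0},
    {"x":-0.018,"y":0,"z":0.033,"rx":0,"ry":0,"rz":0},
    {"x":-0.018,"y":0,"z":0.033,"rx":0,"ry":0,"rz":0},
    {"x":-0.018,"y":0,"z":0.033,"rx":0,"ry":0,"rz":0},
    {"x":0,"y":0,"z":0,"rx":0,"ry":0,"rz":0},
    {"x":0,"y":0,"z":0,"rx":0,"ry":0,"rz":0},
    {"x":0,"y":0,"z":0,"rx":0,"ry":0,"rz":0},
  ],
)

```text
t: 2.85
tcp_pos: [476.2, 5.3, 248.2]
orientation: [-1.571, -0.001, 3.077]
contact_force: [-0.1, -0.1, -0.0]
finger_gap: 0.003
```

Run:
```python
from rig import r
from h import *
s=r.state();m=r.camera_model("wrist");im=r.grab_frame("wrist")[:,:,::-1].copy()
print(s['t'],s['tcp_pos'],s['orientation'],s['contact_force'],s['finger_gap'])
cv2.imwrite("pics/w1raw.png",im)
a=np.radians(-3.9);u=np.array([np.cos(a),np.sin(a),0]);v=np.array([-np.sin(a),np.cos(a),0])
for k in (67.5,22.5,-22.5,-67.5):
    P=498*u+(-63.8+k)*v+[0,0,66];q=proj(m,P)[0];print(P.round(1),q.round())
    b=proj(m,[P+u*i*19+v*j*13 for i,j in((1,1),(1,-1),(-1,-1),(-1,1))])
    cv2.polylines(im,[b.round().astype(int)],True,(0,255,0),1)
c=510*u-63.8*v+[0,0,50]
cv2.polylines(im,[proj(m,[c+u*i*60+v*j*105 for i,j in((1,1),(1,-1),(-1,-1),(-1,1))]).round().astype(int)],True,(0,0,255),1)
cv2.imwrite("pics/w1.png",im)
```

```text
2.85 [476.23659799   5.29231655 248.16466507] [-1.57062826e+00 -8.51005143e-04  3.07747228e+00] [-0.1076371  -0.12201046 -0.04576188] 0.0028041341385511166
[497.1 -30.2  66. ] [290. 142.]
[494.  -75.1  66. ] [289.  91.]
[ 491. -120.   66.] [288.  35.]
[ 487.9 -164.9   66. ] [287. -26.]
```

View pics/w1.png

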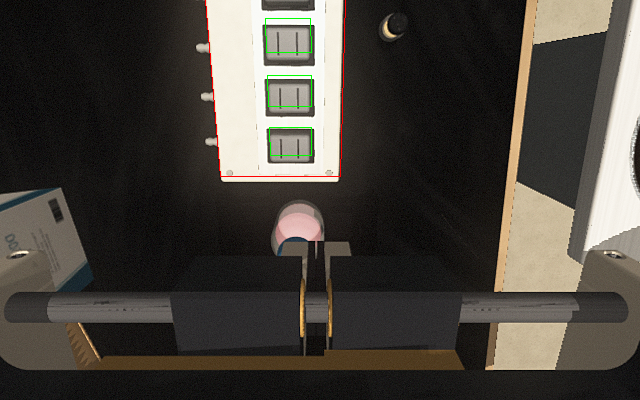

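The wrist view shows keys at about (291,147), (290,97) and (290,46). They sit about 5 px below my prediction, so the row is about 4 mm further in +y and 1.5 mm nearer. I'm going above key_1 with that correction.

>>> play_rows(
  rows=[
    {"x":-0.022,"y":0,"z":0.031,"rx":0,"ry":0,"rz":0},
    {"x":0,"y":0.035,"z":0,"rx":0,"ry":0,"rz":0},
    {"x":0,"y":0.035,"z":0,"rx":0,"ry":0,"rz":0},
    {"x":0,"y":0.035,"z":0,"rx":0,"ry":0,"rz":0},
    {"x":0,"y":0.025,"z":0,"rx":0,"ry":0,"rz":0},
    {"x":0,"y":0.015,"z":0,"rx":0,"ry":0,"rz":0},
    {"x":0,"y":0,"z":0,"rx":0,"ry":0,"rz":0},
    {"x":0,"y":0,"z":0,"rx":0,"ry":0,"rz":0},
    {"x":0,"y":0,"z":0,"rx":0,"ry":0,"rz":0},
  ],
)

```text
t: 3.65
tcp_pos: [497.4, -25.6, 104.8]
orientation: [-1.571, 0.002, 3.081]
contact_force: [0.8, -0.0, 0.7]
finger_gap: 0.009
```

Run:
```python
from rig import r
from h import *
s=r.state();im=r.grab_frame("wrist")[:,:,::-1].copy();sc=r.grab_frame("scene")[:,:,::-1];sd=r.grab_frame("side")[:,:,::-1]
print(s['t'],s['tcp_pos'],s['orientation'],s['contact_force'])
cv2.imwrite("pics/w2.png",np.vstack([cv2.resize(im[:,120:520],(400,400))[:280], cv2.resize(np.hstack([sc[150:310,280:440],sd[150:310,240:400]]),(400,200),interpolation=2)]) if 0 else np.hstack([im[:300,160:480],cv2.resize(sc[170:310,290:430],(300,300),interpolation=2)]))
```

```text
3.65 [497.37123524 -25.5914959  104.83541362] [-1.57116093e+00  1.72148231e-03  3.08101657e+00] [ 0.82490901 -0.01145809  0.6805641 ]
```

View pics/w2.png

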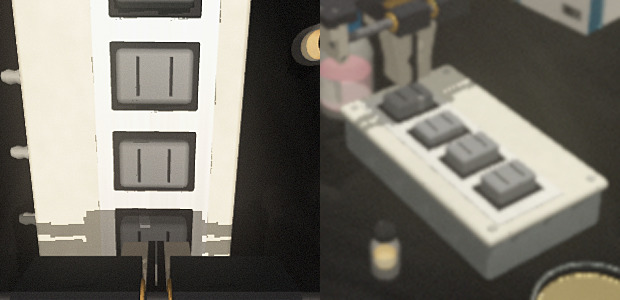

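The wrist view shows the closed tips at about x=155 in the crop, centred on key_1 (edges 121–187). I'm checking y by casting the faces of key_2 and key_3.

Run:
```python
from rig import r
from h import *
m=r.camera_model("wrist")
for z in(66,61):print(z,cast(m,[[160+154,163],[160+154,135],[160+154,188],[160+153,75],[160+153,46],[160+153,105],[155+160,240]],z).round(1))
print(r.state()['tcp_pos'],m['xyz'])
```

```text
66 [[ 495.2  -71.8   66. ]
 [ 494.3  -86.2   66. ]
 [ 496.   -58.2   66. ]
 [ 492.9 -114.8   66. ]
 [ 492.1 -127.5   66. ]
 [ 493.8 -100.9   66. ]
 [ 497.4  -27.9   66. ]]
61 [[ 495.3  -70.6   61. ]
 [ 494.3  -85.5   61. ]
 [ 496.2  -56.7   61. ]
 [ 493.  -114.9   61. ]
 [ 492.1 -128.    61. ]
 [ 493.9 -100.6   61. ]
 [ 497.6  -25.6   61. ]]
[497.41109787 -26.04694215 104.99469035] [ 491.56940768 -110.80443702  240.38352041]
```

>>> play_rows(
  rows=[
    {"x":0,"y":0.008,"z":0,"rx":0,"ry":0,"rz":0},
    {"x":0,"y":0.006,"z":0,"rx":0,"ry":0,"rz":0},
    {"x":0,"y":0.002,"z":0,"rx":0,"ry":0,"rz":0},
    {"x":0,"y":0.002,"z":0,"rx":0,"ry":0,"rz":0},
    {"x":0,"y":0.0015,"z":0,"rx":0,"ry":0,"rz":0},
    {"x":0,"y":0,"z":0,"rx":0,"ry":0,"rz":0},
    {"x":0,"y":0,"z":0,"rx":0,"ry":0,"rz":0},
    {"x":0,"y":0,"z":0,"rx":0,"ry":0,"rz":0},
  ],
)

```text
t: 4.47
tcp_pos: [496.3, -26.7, 84.1]
orientation: [-1.571, -0.0, 3.079]
contact_force: [-2.8, 0.9, 2.9]
finger_gap: 0.004
```

Run:
```python
from rig import r
s=r.state();print(s['tcp_pos'],s['contact_force'])
s=r.state();print(s['tcp_pos'],s['contact_force'])
```

```text
[496.2915796  -26.74119111  84.09245076] [-2.83834821  0.86663465  2.87952458]
[496.2915796  -26.74119111  84.09245076] [-2.83834821  0.86663465  2.87952458]
```

>>> play_rows(
  rows=[
    {"x":0,"y":0,"z":0,"rx":0,"ry":0,"rz":0},
  ],
)

```text
t: 4.55
tcp_pos: [496.3, -26.8, 84.1]
orientation: [-1.571, -0.0, 3.079]
contact_force: [-2.7, 0.1, 2.5]
finger_gap: 0.008
```

>>> play_rows(
  rows=[
    {"x":0,"y":0,"z":0,"rx":0,"ry":0,"rz":0},
  ],
)

```text
t: 4.63
tcp_pos: [496.4, -26.8, 84.1]
orientation: [-1.571, -0.0, 3.079]
contact_force: [-2.9, 1.1, 2.2]
finger_gap: 0.003
```

>>> play_rows(
  rows=[
    {"x":0,"y":-0.002,"z":0,"rx":0,"ry":0,"rz":0},
    {"x":0,"y":0,"z":0,"rx":0,"ry":0,"rz":0},
    {"x":0,"y":0,"z":0,"rx":0,"ry":0,"rz":0},
  ],
)

```text
t: 4.88
tcp_pos: [496.8, -26.7, 86.3]
orientation: [-1.571, 0.001, 3.079]
contact_force: [-0.7, -1.1, 2.7]
finger_gap: 0.001
```

>>> play_rows(
  rows=[
    {"x":0,"y":0,"z":0,"rx":0,"ry":0,"rz":0},
  ],
)

```text
t: 4.97
tcp_pos: [496.8, -26.7, 86.2]
orientation: [-1.571, 0.0, 3.079]
contact_force: [-0.3, 0.1, 1.5]
finger_gap: 0.005
```

>>> play_rows(
  rows=[
    {"x":0,"y":-0.008,"z":0,"rx":0,"ry":0,"rz":0},
    {"x":0,"y":-0.006,"z":0,"rx":0,"ry":0,"rz":0},
    {"x":0,"y":0,"z":0,"rx":0,"ry":0,"rz":0},
    {"x":0,"y":0,"z":0,"rx":0,"ry":0,"rz":0},
  ],
)

```text
t: 5.3
tcp_pos: [497.0, -26.5, 100.7]
orientation: [-1.571, 0.001, 3.079]
contact_force: [-0.8, -0.7, 0.2]
finger_gap: 0.003
```

Key_1 is free: it still pushed about 2 N at a tip height of 64 mm. Moving on to key_2.

>>> play_rows(
  rows=[
    {"x":0,"y":0,"z":0.025,"rx":0,"ry":0,"rz":0},
    {"x":0,"y":0,"z":0.02,"rx":0,"ry":0,"rz":0},
    {"x":0,"y":0,"z":0,"rx":0,"ry":0,"rz":0},
    {"x":0,"y":0.006,"z":0,"rx":0,"ry":0,"rz":0},
    {"x":0,"y":0.006,"z":0,"rx":0,"ry":0,"rz":0},
    {"x":0,"y":0.0025,"z":0,"rx":0,"ry":0,"rz":0},
    {"x":0,"y":0.002,"z":0,"rx":0,"ry":0,"rz":0},
    {"x":0,"y":0,"z":0,"rx":0,"ry":0,"rz":0},
    {"x":0,"y":0,"z":0,"rx":0,"ry":0,"rz":0},
  ],
)

```text
t: 6.05
tcp_pos: [493.4, -71.2, 83.4]
orientation: [-1.571, -0.001, 3.08]
contact_force: [-2.0, -0.2, 2.8]
finger_gap: 0.005
```

>>> play_rows(
  rows=[
    {"x":0,"y":0,"z":0,"rx":0,"ry":0,"rz":0},
  ],
)

```text
t: 6.13
tcp_pos: [493.8, -71.3, 83.6]
orientation: [-1.571, 0.0, 3.08]
contact_force: [-0.5, -0.2, -0.6]
finger_gap: 0.002
```

>>> play_rows(
  rows=[
    {"x":0,"y":0,"z":0,"rx":0,"ry":0,"rz":0},
  ],
)

```text
t: 6.22
tcp_pos: [494.1, -71.3, 83.7]
orientation: [-1.571, 0.001, 3.079]
contact_force: [0.3, -0.6, -0.8]
finger_gap: 0.007
```

>>> play_rows(
  rows=[
    {"x":0,"y":0,"z":0,"rx":0,"ry":0,"rz":0},
  ],
)

```text
t: 6.3
tcp_pos: [494.1, -71.4, 83.7]
orientation: [-1.571, 0.001, 3.079]
contact_force: [0.1, -0.6, -0.2]
finger_gap: 0.005
```

>>> play_rows(
  rows=[
    {"x":0,"y":0.0005,"z":0,"rx":0,"ry":0,"rz":0},
    {"x":0,"y":0,"z":0,"rx":0,"ry":0,"rz":0},
  ],
)

```text
t: 6.47
tcp_pos: [494.1, -71.5, 83.3]
orientation: [-1.571, 0.001, 3.079]
contact_force: [-0.5, 1.1, 3.5]
finger_gap: 0.003
```

>>> play_rows(
  rows=[
    {"x":0,"y":0,"z":0,"rx":0,"ry":0,"rz":0},
  ],
)

```text
t: 6.55
tcp_pos: [494.1, -71.5, 83.3]
orientation: [-1.571, 0.001, 3.079]
contact_force: [-0.3, 0.7, 2.7]
finger_gap: 0.007
```

Key_2 gave no force at 61.7 mm and about 3 N stiffly at 61.3 mm, so it looks latched. I'm lifting off to tap key_3 and key_4.

>>> play_rows(
  rows=[
    {"x":0,"y":-0.008,"z":0,"rx":0,"ry":0,"rz":0},
    {"x":0,"y":-0.009,"z":0,"rx":0,"ry":0,"rz":0},
    {"x":0,"y":0,"z":0,"rx":0,"ry":0,"rz":0},
    {"x":0,"y":0,"z":0.025,"rx":0,"ry":0,"rz":0},
    {"x":0,"y":0,"z":0.02,"rx":0,"ry":0,"rz":0},
    {"x":0,"y":0,"z":0,"rx":0,"ry":0,"rz":0},
    {"x":0,"y":0,"z":0,"rx":0,"ry":0,"rz":0},
  ],
)

```text
t: 7.13
tcp_pos: [490.8, -117.2, 100.3]
orientation: [-1.571, 0.0, 3.077]
contact_force: [-0.3, -0.5, -1.1]
finger_gap: 0.008
```

>>> play_rows(
  rows=[
    {"x":0,"y":0.006,"z":0,"rx":0,"ry":0,"rz":0},
    {"x":0,"y":0.006,"z":0,"rx":0,"ry":0,"rz":0},
    {"x":0,"y":0.0025,"z":0,"rx":0,"ry":0,"rz":0},
    {"x":0,"y":0,"z":0,"rx":0,"ry":0,"rz":0},
    {"x":0,"y":0,"z":0,"rx":0,"ry":0,"rz":0},
    {"x":0,"y":0,"z":0,"rx":0,"ry":0,"rz":0},
  ],
)

```text
t: 7.63
tcp_pos: [491.0, -116.1, 85.6]
orientation: [-1.571, -0.0, 3.08]
contact_force: [-0.9, 2.7, 2.1]
finger_gap: 0.005
```

>>> play_rows(
  rows=[
    {"x":0,"y":0.001,"z":0,"rx":0,"ry":0,"rz":0},
    {"x":0,"y":0,"z":0,"rx":0,"ry":0,"rz":0},
    {"x":0,"y":0,"z":0,"rx":0,"ry":0,"rz":0},
  ],
)

```text
t: 7.88
tcp_pos: [491.0, -116.4, 84.7]
orientation: [-1.571, 0.0, 3.079]
contact_force: [-0.7, 2.6, 3.1]
finger_gap: 0.005
```

>>> play_rows(
  rows=[
    {"x":0,"y":0,"z":0,"rx":0,"ry":0,"rz":0},
  ],
)

```text
t: 7.97
tcp_pos: [491.0, -116.4, 84.7]
orientation: [-1.571, 0.0, 3.079]
contact_force: [-0.3, 3.0, 2.2]
finger_gap: 0.006
```

Key_3 is free: about 2 N already at 63.6 mm. Now key_4.

>>> play_rows(
  rows=[
    {"x":0,"y":-0.008,"z":0,"rx":0,"ry":0,"rz":0},
    {"x":0,"y":-0.0075,"z":0,"rx":0,"ry":0,"rz":0},
    {"x":0,"y":0,"z":0,"rx":0,"ry":0,"rz":0},
    {"x":0,"y":0,"z":0.025,"rx":0,"ry":0,"rz":0},
    {"x":0,"y":0,"z":0.02,"rx":0,"ry":0,"rz":0},
    {"x":0,"y":0,"z":0,"rx":0,"ry":0,"rz":0},
    {"x":0,"y":0,"z":0,"rx":0,"ry":0,"rz":0},
  ],
)

```text
t: 8.55
tcp_pos: [487.8, -162.2, 100.1]
orientation: [-1.571, -0.0, 3.077]
contact_force: [0.4, -0.1, -0.8]
finger_gap: 0.005
```

>>> play_rows(
  rows=[
    {"x":0,"y":0.006,"z":0,"rx":0,"ry":0,"rz":0},
    {"x":0,"y":0.006,"z":0,"rx":0,"ry":0,"rz":0},
    {"x":0,"y":0.0025,"z":0,"rx":0,"ry":0,"rz":0},
    {"x":0,"y":0,"z":0,"rx":0,"ry":0,"rz":0},
    {"x":0,"y":0,"z":0,"rx":0,"ry":0,"rz":0},
    {"x":0,"y":0,"z":0,"rx":0,"ry":0,"rz":0},
  ],
)

```text
t: 9.05
tcp_pos: [488.1, -161.0, 85.5]
orientation: [-1.571, -0.0, 3.079]
contact_force: [-0.4, 2.1, 1.8]
finger_gap: 0.004
```

>>> play_rows(
  rows=[
    {"x":0,"y":0.001,"z":0,"rx":0,"ry":0,"rz":0},
    {"x":0,"y":0,"z":0,"rx":0,"ry":0,"rz":0},
    {"x":0,"y":0,"z":0,"rx":0,"ry":0,"rz":0},
  ],
)

```text
t: 9.3
tcp_pos: [488.1, -161.3, 84.6]
orientation: [-1.571, 0.0, 3.079]
contact_force: [-0.4, 2.7, 1.9]
finger_gap: 0.003
```

>>> play_rows(
  rows=[
    {"x":0,"y":0,"z":0,"rx":0,"ry":0,"rz":0},
  ],
)

```text
t: 9.38
tcp_pos: [488.2, -161.3, 84.7]
orientation: [-1.571, 0.0, 3.079]
contact_force: [-0.5, 2.9, 2.8]
finger_gap: 0.006
```

>>> play_rows(
  rows=[
    {"x":0,"y":-0.008,"z":0,"rx":0,"ry":0,"rz":0},
    {"x":0,"y":-0.009,"z":0,"rx":0,"ry":0,"rz":0},
    {"x":0,"y":-0.01,"z":0,"rx":0,"ry":0,"rz":0},
    {"x":0,"y":0,"z":0,"rx":0,"ry":0,"rz":0},
    {"x":0,"y":0,"z":0,"rx":0,"ry":0,"rz":0},
    {"x":0,"y":0,"z":0,"rx":0,"ry":0,"rz":0},
  ],
)

```text
t: 9.88
tcp_pos: [488.0, -161.4, 111.7]
orientation: [-1.571, 0.0, 3.079]
contact_force: [-0.6, -0.2, 0.7]
finger_gap: 0.006
```

Key_4 is free too. Only key_2 is latched and the tips are lifted off, so back to key_2 to press it to about 56.5 mm.

>>> play_rows(
  rows=[
    {"x":0,"y":0,"z":-0.03,"rx":0,"ry":0,"rz":0},
    {"x":0,"y":0,"z":-0.035,"rx":0,"ry":0,"rz":0},
    {"x":0,"y":0,"z":-0.025,"rx":0,"ry":0,"rz":0},
    {"x":0,"y":0,"z":0,"rx":0,"ry":0,"rz":0},
    {"x":0,"y":0,"z":0,"rx":0,"ry":0,"rz":0},
    {"x":0,"y":0.012,"z":0,"rx":0,"ry":0,"rz":0},
    {"x":0,"y":0.01,"z":0,"rx":0,"ry":0,"rz":0},
    {"x":0,"y":0.004,"z":0,"rx":0,"ry":0,"rz":0},
    {"x":0,"y":0,"z":0,"rx":0,"ry":0,"rz":0},
    {"x":0,"y":0,"z":0,"rx":0,"ry":0,"rz":0},
    {"x":0,"y":0,"z":0,"rx":0,"ry":0,"rz":0},
  ],
)

```text
t: 10.8
tcp_pos: [493.8, -71.9, 85.7]
orientation: [-1.571, -0.0, 3.079]
contact_force: [1.3, -0.4, 0.3]
finger_gap: 0.007
```

>>> play_rows(
  rows=[
    {"x":0,"y":0.002,"z":0,"rx":0,"ry":0,"rz":0},
    {"x":0,"y":0.002,"z":0,"rx":0,"ry":0,"rz":0},
    {"x":0,"y":0.001,"z":0,"rx":0,"ry":0,"rz":0},
    {"x":0,"y":0.001,"z":0,"rx":0,"ry":0,"rz":0},
    {"x":0,"y":0,"z":0,"rx":0,"ry":0,"rz":0},
    {"x":0,"y":0,"z":0,"rx":0,"ry":0,"rz":0},
    {"x":0,"y":0,"z":0,"rx":0,"ry":0,"rz":0},
  ],
)

```text
t: 11.38
tcp_pos: [494.2, -71.6, 79.9]
orientation: [-1.571, 0.001, 3.079]
contact_force: [0.8, -2.4, 4.7]
finger_gap: 0.007
```

>>> play_rows(
  rows=[
    {"x":0,"y":0.001,"z":0,"rx":0,"ry":0,"rz":0},
    {"x":0,"y":0,"z":0,"rx":0,"ry":0,"rz":0},
    {"x":0,"y":0,"z":0,"rx":0,"ry":0,"rz":0},
  ],
)

```text
t: 11.63
tcp_pos: [494.1, -71.6, 78.8]
orientation: [-1.571, 0.001, 3.079]
contact_force: [1.6, -2.1, 5.8]
finger_gap: 0.006
```

>>> play_rows(
  rows=[
    {"x":0,"y":0.0006,"z":0,"rx":0,"ry":0,"rz":0},
    {"x":0,"y":0,"z":0,"rx":0,"ry":0,"rz":0},
    {"x":0,"y":0,"z":0,"rx":0,"ry":0,"rz":0},
  ],
)

```text
t: 11.88
tcp_pos: [494.1, -71.6, 78.2]
orientation: [-1.571, 0.001, 3.079]
contact_force: [0.9, -2.4, 4.9]
finger_gap: 0.004
```

>>> play_rows(
  rows=[
    {"x":0,"y":-0.003,"z":0,"rx":0,"ry":0,"rz":0},
    {"x":0,"y":-0.0035,"z":0,"rx":0,"ry":0,"rz":0},
    {"x":0,"y":0,"z":0,"rx":0,"ry":0,"rz":0},
    {"x":0,"y":0,"z":0,"rx":0,"ry":0,"rz":0},
    {"x":0,"y":0,"z":0,"rx":0,"ry":0,"rz":0},
  ],
)

```text
t: 12.3
tcp_pos: [493.9, -71.4, 84.5]
orientation: [-1.571, 0.0, 3.079]
contact_force: [2.0, -0.8, 2.5]
finger_gap: 0.008
```

>>> play_rows(
  rows=[
    {"x":0,"y":0,"z":0,"rx":0,"ry":0,"rz":0},
  ],
)

```text
t: 12.38
tcp_pos: [493.9, -71.4, 84.4]
orientation: [-1.571, 0.0, 3.079]
contact_force: [0.8, -0.8, 2.0]
finger_gap: 0.004
```

>>> play_rows(
  rows=[
    {"x":0,"y":-0.005,"z":0,"rx":0,"ry":0,"rz":0},
    {"x":0,"y":-0.01,"z":0,"rx":0,"ry":0,"rz":0},
    {"x":0,"y":-0.035,"z":0,"rx":0,"ry":0,"rz":0},
    {"x":0,"y":-0.04,"z":0,"rx":0,"ry":0,"rz":0},
    {"x":0,"y":-0.04,"z":0,"rx":0,"ry":0,"rz":0},
    {"x":0,"y":-0.02,"z":-0.03,"rx":0,"ry":0,"rz":0},
    {"x":0,"y":0,"z":-0.03,"rx":0,"ry":0,"rz":0},
    {"x":0,"y":0,"z":-0.03,"rx":0,"ry":0,"rz":0},
    {"x":0,"y":0,"z":0,"rx":0,"ry":0,"rz":0},
    {"x":0,"y":0,"z":0,"rx":0,"ry":0,"rz":0},
    {"x":0,"y":0,"z":0,"rx":0,"ry":0,"rz":0},
  ],
)

```text
t: 13.3
tcp_pos: [498.7, 18.2, 234.5]
orientation: [-1.571, -0.001, 3.08]
contact_force: [0.6, 0.3, -0.7]
finger_gap: 0.008
```

Run:
```python
from rig import r
from h import *
s=r.state();im=r.grab_frame("wrist")[:,:,::-1];sc=r.grab_frame("scene")[:,:,::-1]
print(s['t'],s['tcp_pos'],s['contact_force'])
cv2.imwrite("pics/end.png",np.hstack([im[:300,150:480],cv2.resize(sc[170:350,280:460],(450,450),interpolation=2)[:300]]) )
```

```text
13.3 [498.66021443  18.17719203 234.51355368] [ 0.56275861  0.26553622 -0.67446979]
```

View pics/end.png

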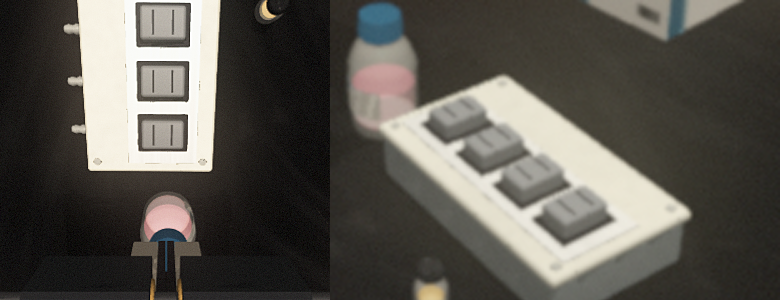

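The scene crop shows all four keys, at about (459,115), (493,145), (533,178) and (574,212), standing equally proud. The bottle and vial are still upright where they were, and the arm is clear. Handing in.

```bash
python3 -c "
from rig import r
print(r.job_done())"
```

```text
the job is handed in; nothing more can be done
None
```

The latched key was key_2 (second from left). I pressed it free, all four keys now look level, and the job was handed in at about 13.4 s of the 51 s allowed.

- **Finding it:** I tapped the keys left to right with the closed fingertips. Keys 1, 3 and 4 already gave about 2 N with the tips at 63–64 mm, so they were free. Key_2 gave nothing at 61.7 mm and then a stiff 3 N at 61.3 mm.
- **Freeing it:** After lifting off key_4 I went back and pressed key_2 to about 56 mm, at about 5–6 N, then let it rise.
- **Last checks:** On the way up, key_2 still pushed back about 2 N at 62.4 mm, as a free key does. The last picture shows the bottle and vial standing where they were, and the arm was well clear with no contact force.
- **Less certain:**
  - Single force readings scatter by about 1 N. One reading on key_2 during the tap showed 2.8 N as the tip settled, before dropping to zero, so I took repeated readings.
  - Small sideways forces of up to 3 N appeared while touching the keys.
  - I did not check the petri dish in the last picture, because the crop cut it off, but the arm never went near it.

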